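# Load the end-stop jig and lock its tube section

## Robot

A 6-joint arm with a two-finger parallel gripper is mounted at the origin on a cart in front of the work surface, level with it; the furniture and walls round the work are solid. World frame = base frame: x ahead of the robot, y to its left, z up, the work surface at z = 0. Lengths are in mm, angles in rad, forces in N, time in s.
With the tool pointing down it reaches from about 275 to 1000 mm from the base axis. Payload 8.4 kg.
Tool frame: the origin (TCP) lies at the very end of the fingers, on their centre line; the grasp point (between the pads) lies 19 mm behind it; z points along the fingers, y is the line along which they close (so a half turn about z gives the same grasp; the last joint's range is limited). The gripper opens to 85 mm and grips with 20 to 120 N. Pads are 22 mm wide; open, the fingers measure 114 mm over their backs; the gripper's body (76 mm by 85 mm) begins 54 mm behind the grasp point. The pads swing forward as they close: fully open they stand 13 mm farther back than shut.
Start: joints at [-1.266, 0.353, 1.633, -0, 1.155, -0.002], TCP at [188.755, -595.818, 231.281] pointing down, gripper open.
Joint ranges: [-2.63, 2.63], [-0.92, 2.1], [0.06, 2.66], [-1.3, 4.44], [0, 2.69], [-3.02, 3.02]. Speed limits (rad/s): [2.22, 2.22, 2.79, 3.14, 3.14, 3.14].

## Interface

Orientations are given as a unit quaternion [x, y, z, w].
In Python, from rig import bot, grab_frame, calibration, workorder gives the robot as it stands. The module is installed in compiled form; this text tells all that it offers.
- The arm moves only by the tool play_rows, never from a script. Its argument "increments" is a list that holds one entry, the list of rows, each a list of 7 numbers: the finger opening in mm, from 0 to 85.4, then the shift along the tool's x, y, z in units of 25 mm (1.0 is 25 mm), then the turn, a rotation vector about the tool's x, y, z in units of 5 degrees (1.0 is 5 degrees). A call has 1 to 5 rows; each row shifts and turns the commanded pose from where the row before left it, along the tool's axes as they then stand; what a row does not reach is not made up. A row lasts 1/12 s, in which the tool goes at most 41.7 mm and 7.16 degrees, less where a joint would pass 70% of its speed; a pose out of reach is approached as far as the arm can. A call is refused whole if a number of a shift passes 1 or a number of a turn 1, either way. A call with a gripper value outside its range is refused whole. The fingers move at their own pace and stop on an object; "grip_force" is the grip in N (left out, the last holds). Time passes only in rows, so rows that do not move let the fingers close. It gives the time, the measured TCP pose, the force, the opening and the grip force at its end, in the units of the state.
- bot.read_state(): the state, without advancing time (a new reading comes with each control period).
- grab_frame(name): name is "scene" or "top" or "wrist"; returns the picture (400x640x3 uint8, blue, green, red); there is no depth.
- calibration(name): a dict with "intrinsics" (3x3 intrinsics, pixels), "xyz" and "attitude" of the camera in the world. Camera axes: x right, y up, looking along -z (the intrinsics and any distortion apply to the point x, -y, -z); pixel columns grow to the right and rows downward; lengths in mm; the calibration is good to about 2 mm. A picture is of the moment at which its call begins: read the wrist's pose just before it. calibration takes no time and is no camera call; for the wrist camera it gives the pose at the moment of the call.
- workorder.hand_in(): hands the job in; it is judged then, once.
The state is a dict: "t": time; "qpos": joint angles; "dq": joint speeds; "joint_efforts": joint torques, N m; "tcp_pos": TCP position; "orientation": TCP orientation; "contact_force": force on the tool from outside, world axes, zero at the start; "ft_torque": the same for the moment, N m; "opening": finger opening in mm; "finger_force": force on a finger pad.
Only numpy, scipy, OpenCV 4.12 (cv2) and the standard library are available. Lean on these libraries where they do the work, as an engineer would, in place of code of your own. Each camera call takes 0.05 s, during which the arm holds its last target. There are 200 camera calls.

## Task

Take the brass plate from the bench and lay it flat and lengthwise on the middle of the jig's raised grey bed, between the blue fence and the nose of the yellow tube section, and let go of it. Then pull up the red plunger knob to unlock the tube section, slide the section towards the fence to its next hole, and let the pin go fully home in that hole so that the plate is trapped. Finish while still gripping the knob and holding the pin down in its hole; leave the steel plate, the sanding block and the wax tin where they are.

Things in the scene. Friction and masses are not known exactly. Their poses are not given: they have to be found in the camera images.
- brass_plate: loose brass-coloured flat plate with two 8 mm holes, 44 (its x) x 60 (its y) x 6 mm (z), 0.12 kg; origin at the centre of its underside; lies flat on the bench at the start
- steel_plate: grey steel plate of the same size and shape; a bystander that must stay where it is; origin at the centre of its underside
- sanding_block: brown sanding block 57 x 96 x 32 mm on the green cutting mat, a bystander; origin at the centre of its underside
- wax_tin: round flat white tin, 69 mm across and 26 mm high, a bystander; origin at the centre of its underside
- jig: end-stop jig screwed to the bench: dark steel base plate 90 (its x) x 270 (its y) x 10 mm; origin at the centre of its underside, z up; y is the slide direction and points at the blue fence (70 mm wide, face at y 120, top at z 42). Aluminium inner tube 30 x 30 mm (z 20 to 50, y -130 to 5) with 14 mm lock holes in its top at y -90, -50, -10
- bed (a point): point on the grey raised bed's top (jig x 0, y 88, z 22 mm), axes as the jig's: a good place for the plate's underside centre, its 60 mm side along y. The bed is 34 mm wide in x (y 42 to 120), so the plate overhangs it 5 mm on both sides; the base plate lies 12 mm below
- section (a joint): slide of the yellow outer tube section along the jig's y in m: about 0 at the start, pin in the middle hole; 0.04 = next hole towards the fence. The pin has 2 mm of play either way in a hole. Needs about 2 N to slide, stays where left; range -0.045 to 0.05. The section is 38 mm wide, its top at z 54 over the bench
- nose (a point): middle of the front face of the section's black nose (46 mm wide in x, z 23.5 to 65.5 over the bench), at jig y 18 mm when section = 0 and 58 mm when section = 0.04, so the locked gap to the fence is 62 mm for the 60 mm plate; the nose pushes the plate along the bed
- plunger (a joint): height of the spring plunger in m: 0 = pin fully home (11 mm deep in a hole), 0.016 = fully pulled; the section slides only above 0.011; when between holes the pin rests on the tube at 0.011. The spring pulls it down with 5 N when home, 9 N when fully pulled
- knob (a point): centre of the red ribbed plunger knob (upright cylinder, 24 mm diameter, 24 mm high) on top of the section; 78 mm over the bench when home, its underside at 66 mm and its top at 90 mm; under it a steel housing 22 mm across reaches from z 54 to 64; moves with the section and the plunger; axes as the jig's
- task_lamp: tall black standing lamp behind the jig, fixed; origin under its round foot. Its shade hangs over the bench from 0.12 m in front of the origin (towards the robot) to 0.02 m behind it and 0.09 m to the right to 0.05 m to the left, its lower rim 0.47 m over the bench; keep the wrist on the robot's side of it when swinging across

How it is judged (in metres and radians):
On the way, in this order (a step that is already met when the one before it is completed fails the run):
1. the brass plate lies flat on the bed between fence and nose, let go, the section still in its first hole (z of brass_plate in the frame of jig between 0.019 and 0.025 m and x of brass_plate in the frame of jig between -0.012 and 0.012 m and y of brass_plate in the frame of jig between 0.045 and 0.095 m and angle between brass_plate's own z axis and vertical below 0.08 rad and contact force between the fingers and brass_plate below 0.1 N and value of joint section below 0.01 m), for 0.2 s.
2. the fingers pull the plunger out of its hole (value of joint plunger above 0.0095 m and contact force between the fingers and plunger above 1 N and value of joint section below 0.01 m), for 0.05 s.
3. the section slides towards the fence with the pin out (value of joint plunger above 0.0085 m and value of joint section above 0.02 m).
At the end, for the whole second after the job is handed in: The section is in the next hole (0.036 to 0.044), the plunger is home (below 0.003) and the fingers still hold the knob (over 2 N); the brass plate lies flat on the bed between nose and fence, within 12 mm of the bed's centre line, square to it within 0.15 rad and not touched by the fingers (value of joint section between 0.036 and 0.044 m and value of joint plunger below 0.003 m and contact force between the fingers and plunger above 2 N and z of brass_plate in the frame of jig between 0.019 and 0.025 m and x of brass_plate in the frame of jig between -0.012 and 0.012 m and y of brass_plate in the frame of jig between 0.083 and 0.095 m and angle between brass_plate's own z axis and vertical below 0.08 rad and angle between the y axis of brass_plate and the y axis of jig, either way round below 0.15 rad and contact force between the fingers and brass_plate below 0.1 N); the arm keeps its last pose, push and grip.
It fails at once if the steel plate was moved more than 20 mm (distance of steel_plate from where it was at the start of the episode above 0.02 m).
It fails at once if the sanding block was moved more than 20 mm (distance of sanding_block from where it was at the start of the episode above 0.02 m).
It fails at once if the wax tin was moved more than 20 mm (distance of wax_tin from where it was at the start of the episode above 0.02 m).
It also fails if it takes over 56 s, if anything falls off the work surface, if the arm or the gripper's body presses on something with over 40 N, if the wrist force passes 120 N, or if a joint passes its speed limit or range.

## Working session

There is one attempt and no reset: what is moved stays moved. The work goes in short steps, Python scripts to look and compute and a tool call to move; the robot and the scene stay as the last step left them, time stands still between calls to the robot, and variables do not carry over. Pictures are saved under pics/ and viewed, at most 10 in all, crops included, and the job is handed in when it is done.

Besides the shell and the picture viewer there is one more tool, called as name(argument=value, ...), one argument or row to a line, values as JSON. play_rows: Moves the arm, as the interface text tells. Its arguments: {"type":"object","properties":{"increments":{"type":"array","items":{"type":"array","items":{"type":"array","items":{"type":"number"}}}},"grip_force":{"type":"number"}},"required":["increments"]}

```bash
mkdir -p pics
cat > h.py <<'E'
import numpy as np, cv2
from scipy.spatial.transform import Rotation as R
from rig import bot, grab_frame, calibration, workorder
def cal(n):
    c=calibration(n); a=np.array(c["attitude"],float)
    M=R.from_quat(a).as_matrix() if a.size==4 else a.reshape(3,3)
    return np.array(c["intrinsics"]),np.array(c["xyz"]),M,c
def p2w(n,u,v,z,C=None):
    K,t,M,c=C or cal(n)
    d=np.linalg.inv(K)@[u,v,1]; d=M@np.array([d[0],-d[1],-d[2]])
    return t+d*(z-t[2])/d[2]
def w2p(n,P,C=None):
    K,t,M,c=C or cal(n); q=M.T@(np.array(P)-t); q=K@np.array([q[0],-q[1],-q[2]]); return q[:2]/q[2]
E
python3 - <<'E'
from h import *
for n in("top","scene"):
    cv2.imwrite(f"pics/{n}0.png",grab_frame(n)); print(n,calibration(n))
print(calibration("wrist")); print(bot.read_state())
E
```

```text
top {'intrinsics': array([[383.58407638,   0.        , 314.86099477],
       [  0.        , 383.58407638, 199.44571061],
       [  0.        ,   0.        ,   1.        ]]), 'xyz': array([ 467.94487797,  -64.13619296, 1179.00605302]), 'attitude': array([ 0.02721041, -0.04291223, -0.69786962,  0.71442014])}
scene {'intrinsics': array([[410.56757496,   0.        , 315.79139051],
       [  0.        , 410.56757496, 205.86586799],
       [  0.        ,   0.        ,   1.        ]]), 'xyz': array([ 80.76277434, 624.69210435, 511.21642001]), 'attitude': array([-0.15881513,  0.50785204,  0.80171176, -0.27225415])}
{'intrinsics': array([[354.99107543,   0.        , 311.24790453],
       [  0.        , 354.99107543, 191.16389363],
       [  0.        ,   0.        ,   1.        ]]), 'xyz': array([ 264.16700016, -570.6389362 ,  372.51046074]), 'attitude': array([-0.12516365,  0.09291074, -0.58350758,  0.79700725])}
{'t': 0.1, 'qpos': array([-1.26634513e+00,  3.53616113e-01,  1.63406053e+00, -7.21442454e-06,
        1.15520378e+00, -2.40104129e-03]), 'dq': array([-5.63652353e-05, -1.31360820e-03, -2.89629743e-03, -5.26539690e-04,
       -1.08217591e-03,  1.36731998e-03]), 'joint_efforts': array([ 1.74696510e-03, -6.06356978e+01, -3.42818892e+01, -7.61425304e-05,
        3.90201691e-03, -1.70729743e-05]), 'tcp_pos': array([ 188.65498542, -595.39485135,  230.61317877]), 'orientation': array([ 9.88252855e-01,  1.52826305e-01, -1.00135013e-04, -6.36058256e-04]), 'contact_force': array([ 0.38336174, -0.09176635, -0.58103771]), 'ft_torque': array([-0.02750084,  0.02203256,  0.0568099 ]), 'finger_force': 0.0, 'opening': 85.09061595651669}
```

View pics/top0.png

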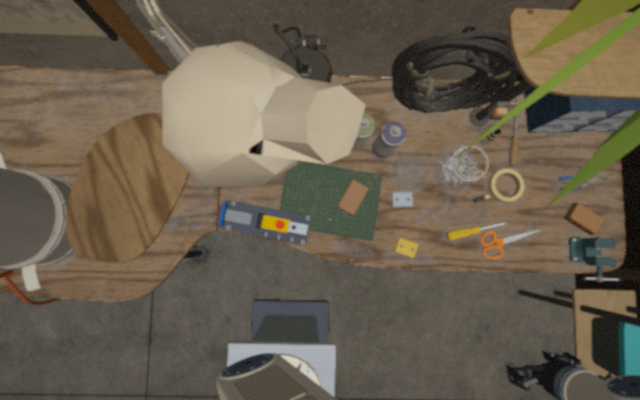

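View pics/scene0.png

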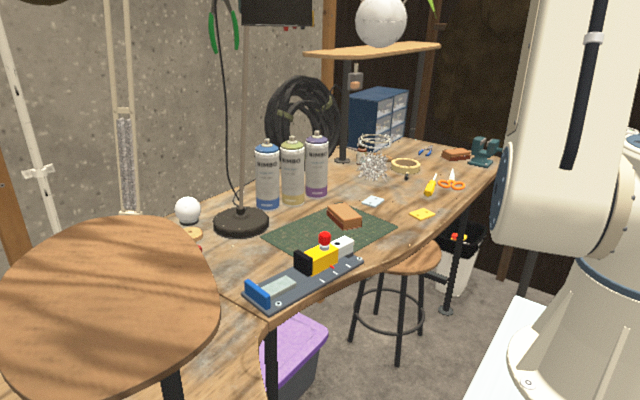

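The top view shows the jig at (265,220), with the fence on the left at (222,214) and the red knob at (280,225). The brass plate is at (407,247), the steel plate at (402,199), and the mat and block at (352,197). I'll zoom in next.

Run:
```python
from h import *
im=cv2.imread("pics/top0.png"); 
cr=cv2.resize(im[180:270,205:325],None,fx=5,fy=5,interpolation=cv2.INTER_CUBIC)
c2=cv2.resize(im[230:264,386:428],None,fx=5,fy=5,interpolation=cv2.INTER_CUBIC)
out=np.zeros((450,600+210,3),np.uint8)[:, :800]; out[:,:600]=cr; out[:170,600:800]=c2[:,:200]
cv2.imwrite("pics/crop.png",out)
hsv=cv2.cvtColor(im,cv2.COLOR_BGR2HSV)
C=cal("top")
def blob(box,lo,hi,z,n):
    x0,y0,x1,y1=box; m=cv2.inRange(hsv[y0:y1,x0:x1],lo,hi)
    k,l,s,c=cv2.connectedComponentsWithStats(m); i=1+np.argmax(s[1:,4])
    pts=np.argwhere(l==i)[:,::-1]+[x0,y0]
    w=np.array([p2w("top",u,v,z,C)[:2] for u,v in pts]); 
    r=cv2.minAreaRect(w.astype(np.float32)); ev=np.linalg.eigh(np.cov(w.T)); 
    print(n,len(w),"mean",w.mean(0).round(1),"rect",r,"ang",np.degrees(np.arctan2(*ev[1][::-1,1])),"sd",np.sqrt(ev[0]),pts.mean(0))
blob((386,230,428,264),(18,100,120),(32,255,255),6,"brass")
blob((386,188,420,210),(90,0,120),(130,90,255),6,"steel")
blob((260,210,300,240),(0,150,100),(8,255,255),90,"knob")
blob((205,190,240,240),(100,120,60),(120,255,255),42,"fence")
blob((250,205,310,240),(20,150,100),(35,255,255),54,"yellow")
print(w2p("top",[0,0,0],C),w2p("top",[188,-595,231],C))
```

```text
brass 353 mean [ 445.7 -371.3] rect ((446.0957946777344, -371.8993835449219), (67.27006530761719, 49.297401428222656), 72.89239501953125) ang 73.59805022614796 sd [14.14637286 19.2211427 ] [406.29461756 247.09915014]
steel 245 mean [ 592. -358.] rect ((591.5253295898438, -358.294921875), (40.39383316040039, 56.85934066772461), 1.3863829374313354) ang 95.41251001587123 sd [12.5641148  16.91791031] [401.92244898 199.34285714]
knob 34 mean [504.4  12. ] rect ((504.3876647949219, 11.363988876342773), (16.99688148498535, 14.128661155700684), 1.760722279548645) ang -176.81128834502155 sd [4.35870795 5.06473979] [279.26470588 224.        ]
fence 99 mean [532.1 184.2] rect ((533.1253662109375, 183.53720092773438), (15.004579544067383, 64.62491607666016), 80.09134674072266) ang 169.40465988010368 sd [ 3.96010982 19.7025746 ] [222.28282828 213.83838384]
yellow 285 mean [507.8  32.6] rect ((507.4939880371094, 29.544719696044922), (78.21064758300781, 37.71882629394531), 80.02994537353516) ang 79.79274788115926 sd [11.71020429 23.75555919] [273.09122807 223.10877193]
[280.07277344 397.32252217] [522.79779102 358.89704113]
```

View pics/crop.png

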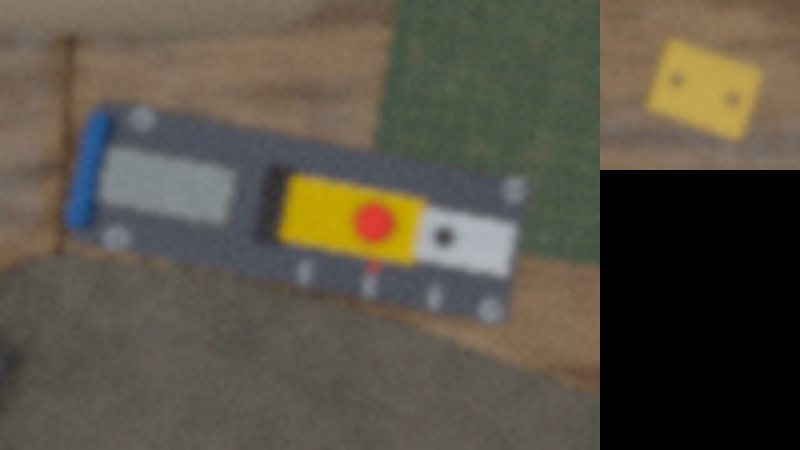

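The crop shows the plate between x 445 and 765 px with a clear edge, and the jig with its fence on the left, bed, nose and knob. The jig's y axis points at about 80° in world. Next I'll move over the brass plate for a close wrist view.

```bash
cat >> h.py <<'E'
from scipy.linalg import logm, expm
def Tm(p,q):
    T=np.eye(4); T[:3,:3]=R.from_quat(q).as_matrix(); T[:3,3]=p; return T
def down(p,yaw):  # yaw: world angle (deg) of tool y, tool pointing down
    a=np.radians(yaw); y=np.array([np.cos(a),np.sin(a),0]); z=np.array([0,0,-1.]); x=np.cross(y,z)
    T=np.eye(4); T[:3,:3]=np.c_[x,y,z]; T[:3,3]=p; return T
def go(T0,T1,nmin=1,vmax=0.95):
    L=np.real(logm(np.linalg.inv(T0)@T1))
    for n in range(nmin,200):
        D=expm(L/n); s=D[:3,3]/25; r=np.degrees(R.from_matrix(D[:3,:3]).as_rotvec())/5
        if max(abs(np.r_[s,r]))<=vmax and np.linalg.norm(s)<1.6: break
    print("rows",n,"each",np.r_[s,r].round(3))
def here():
    s=bot.read_state(); T=Tm(s["tcp_pos"],s["orientation"])
    print("t",s["t"],"tcp",s["tcp_pos"].round(1),"yaw",np.degrees(np.arctan2(T[1,1],T[0,1])).round(2),"tilt",T[2,:3].round(3),"F",s["contact_force"].round(1),"op",round(s["opening"],1),"ff",s["finger_force"]); return T
E
python3 - <<'E'
from h import *
T=here(); go(T,down([446,-371,150],-16.4),nmin=15)
# wrist cam offset in tool frame
K,t,M,c=cal("wrist"); print((T[:3,:3].T@(t-T[:3,3])).round(1),(T[:3,:3].T@(-M[:,2])).round(3))
E
```

```text
t 0.1 tcp [ 188.7 -595.4  230.6] yaw -72.42 tilt [-0.    -0.001 -1.   ] F [ 0.4 -0.1 -0.6] op 85.1 ff 0.0
rows 15 each [ 0.947  0.044  0.215 -0.001 -0.    -0.747]
[  79.5   -1.  -141.9] [-0.308 -0.001  0.951]
```

play_rows(
  increments=[
    [[85, 0.947, 0.044, 0.215, 0, 0, -0.747], [85, 0.947, 0.044, 0.215, 0, 0, -0.747], [85, 0.947, 0.044, 0.215, 0, 0, -0.747], [85, 0.947, 0.044, 0.215, 0, 0, -0.747], [85, 0.947, 0.044, 0.215, 0, 0, -0.747]],
  ],
)

```text
t: 0.52
tcp_pos: [298.7, -550.3, 203.8]
orientation: [0.95, 0.313, -0.0, -0.0]
contact_force: [0.2, 0.2, -0.2]
opening: 85.2
finger_force: 0.0
```

play_rows(
  increments=[
    [[85, 0.947, 0.044, 0.215, 0, 0, -0.747], [85, 0.947, 0.044, 0.215, 0, 0, -0.747], [85, 0.947, 0.044, 0.215, 0, 0, -0.747], [85, 0.947, 0.044, 0.215, 0, 0, -0.747], [85, 0.947, 0.044, 0.215, 0, 0, -0.747]],
  ],
)

```text
t: 0.93
tcp_pos: [387.6, -472.5, 176.9]
orientation: [0.887, 0.463, -0.0, -0.0]
contact_force: [0.1, -0.6, 0.1]
opening: 85.1
finger_force: 0.0
```

play_rows(
  increments=[
    [[85, 0.947, 0.044, 0.215, 0, 0, -0.747], [85, 0.947, 0.044, 0.215, 0, 0, -0.747], [85, 0.947, 0.044, 0.215, 0, 0, -0.747], [85, 0.947, 0.044, 0.215, 0, 0, -0.747], [85, 0.947, 0.044, 0.215, 0, 0, -0.747]],
  ],
)

```text
t: 1.35
tcp_pos: [446.8, -370.3, 150.1]
orientation: [0.8, 0.6, -0.0, -0.0]
contact_force: [0.7, -0.2, 0.8]
opening: 84.8
finger_force: 0.0
```

play_rows(
  increments=[
    [[85, 0, 0, 0, 0, 0, 0], [85, 0, 0, 0, 0, 0, 0], [85, 0, 0, 0, 0, 0, 0]],
  ],
)

```text
t: 1.6
tcp_pos: [446.3, -371.8, 150.7]
orientation: [0.801, 0.599, -0.0, 0.0]
contact_force: [0.3, -0.3, -1.1]
opening: 85.0
finger_force: 0.0
```

```bash
cat >> h.py <<'E'
def brass(z,off=(0,0)):
    T=here(); C=cal("wrist"); im=grab_frame("wrist"); hsv=cv2.cvtColor(im,cv2.COLOR_BGR2HSV)
    m=cv2.inRange(hsv,(18,100,100),(32,255,255)); m=cv2.morphologyEx(m,cv2.MORPH_CLOSE,np.ones((9,9)))
    cs,_=cv2.findContours(m,cv2.RETR_EXTERNAL,cv2.CHAIN_APPROX_NONE); c=max(cs,key=cv2.contourArea)[:,0]
    w=np.array([p2w("wrist",u,v,z,C)[:2] for u,v in c]).astype(np.float32)
    r=cv2.minAreaRect(w); b=cv2.boxPoints(r); e=[b[1]-b[0],b[2]-b[1]]; e=max(e,key=np.linalg.norm)
    print("centre",np.round(r[0],1),"size",np.round(r[1],1),"long axis",np.degrees(np.arctan2(e[1],e[0]))%180, "px",c.min(0),c.max(0))
    return im,T
E
python3 - <<'E'
from h import *
im,T=brass(6); cv2.imwrite("pics/w1.png",im)
E
```

```text
t 1.6 tcp [ 446.3 -371.8  150.7] yaw -16.43 tilt [-0.  0. -1.] F [ 0.3 -0.3 -1.1] op 85.0 ff 0.0
centre [ 443.6 -370.3] size [61.3 44.6] long axis 71.46738 px [281 139] [336 211]
```

View pics/w1.png

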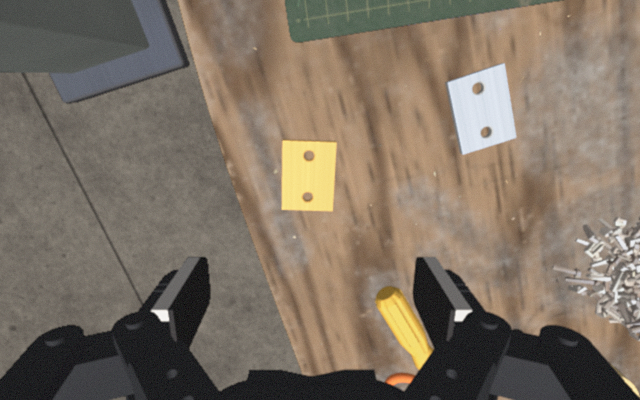

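The plate shows at about px (309,176), upright in the image, and the steel plate at (482,108) is well clear. I'll go down to the plate.

Run:
```python
from h import *
T=here(); A=down([443.6,-370.3,30],-18.5); go(T,A,nmin=6); go(A,down([443.6,-370.3,-2],-18.5),nmin=4)
```

```text
t 1.65 tcp [ 446.2 -372.2  150.8] yaw -16.46 tilt [-0.  0. -1.] F [ 1.  -0.4 -0.1] op 84.9 ff 0.0
rows 6 each [ 0.007 -0.021  0.806  0.001  0.001  0.068]
rows 4 each [ 0.    0.    0.32  0.    0.   -0.  ]
```

play_rows(
  increments=[
    [[60, 0.007, -0.021, 0.806, 0, 0, 0.068], [60, 0.007, -0.021, 0.806, 0, 0, 0.068], [60, 0.007, -0.021, 0.806, 0, 0, 0.068], [60, 0.007, -0.021, 0.806, 0, 0, 0.068], [60, 0.007, -0.021, 0.806, 0, 0, 0.068]],
  ],
  grip_force=40,
)

```text
t: 2.07
tcp_pos: [443.8, -371.1, 49.3]
orientation: [0.81, 0.586, 0.0, 0.001]
contact_force: [-0.9, -0.2, -0.3]
opening: 60.2
finger_force: 0.0
```

play_rows(
  increments=[
    [[60, 0.007, -0.021, 0.806, 0, 0, 0.068], [60, 0, 0, 0.32, 0, 0, 0], [60, 0, 0, 0.32, 0, 0, 0], [60, 0, 0, 0.32, 0, 0, 0], [60, 0, 0, 0, 0, 0, 0]],
  ],
)

```text
t: 2.48
tcp_pos: [443.3, -369.7, 5.0]
orientation: [0.811, 0.585, -0.0, -0.0]
contact_force: [0.4, 0.4, 1.4]
opening: 60.1
finger_force: 0.0
```

play_rows(
  increments=[
    [[55, 0, 0, 0.32, 0, 0, 0], [50, 0, 0, 0, 0, 0, 0], [50, 0, 0, 0, 0, 0, 0], [50, 0, 0, 0, 0, 0, 0]],
  ],
)

```text
t: 2.82
tcp_pos: [443.9, -369.7, -1.8]
orientation: [0.811, 0.585, 0.0, 0.0]
contact_force: [0.3, -0.2, 0.2]
opening: 50.3
finger_force: 0.0
```

No bench contact. Closing the fingers.

play_rows(
  increments=[
    [[40, 0, 0, 0, 0, 0, 0], [35, 0, 0, 0, 0, 0, 0], [35, 0, 0, 0, 0, 0, 0], [35, 0, 0, 0, 0, 0, 0], [35, 0, 0, 0, 0, 0, 0]],
  ],
  grip_force=40,
)

```text
t: 3.23
tcp_pos: [444.0, -369.8, -1.5]
orientation: [0.811, 0.585, 0.0, 0.0]
contact_force: [0.0, 0.4, 7.1]
opening: 42.3
finger_force: 40.8
```

play_rows(
  increments=[
    [[35, 0, 0, -0.4, 0, 0, 0], [35, 0, 0, -0.8, 0, 0, 0], [35, 0, 0, -1, 0, 0, 0], [35, 0, 0, -1, 0, 0, 0], [35, 0, 0, -1, 0, 0, 0]],
  ],
)

```text
t: 3.65
tcp_pos: [443.3, -369.2, 104.3]
orientation: [0.811, 0.585, -0.0, -0.0]
contact_force: [0.1, -0.4, -2.0]
opening: 42.7
finger_force: 41.4
```

Run:
```python
from h import *
im,T=brass(6); cv2.imwrite("pics/w2.png",im)
go(T,down([500,-30,200],-10),nmin=1)
```

```text
t 3.65 tcp [ 443.3 -369.2  104.3] yaw -18.43 tilt [ 0. -0. -1.] F [ 0.1 -0.4 -2. ] op 42.7 ff 41.3702791929245
centre [ 423.2 -428.6] size [110.9  79.2] long axis 71.60732 px [257 204] [365 332]
rows 15 each [ 0.915 -0.08  -0.255 -0.    -0.    -0.112]
```

View pics/w2.png

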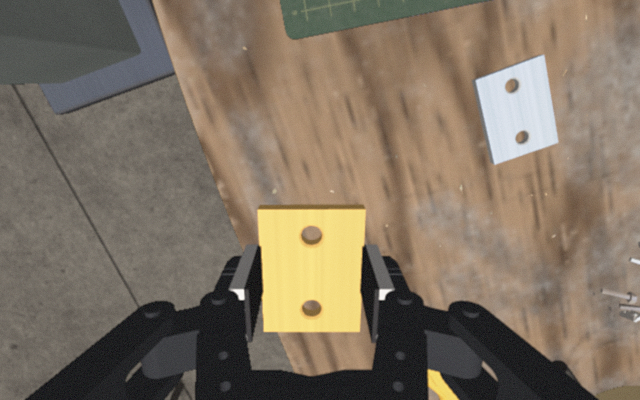

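The plate is held between the pads, level, spanning px x 257–365 and y 204–332. Moving to look at the jig.

Run:
```python
from h import *
print("lamp",p2w("scene",240,222,0))
T=here();C=cal("wrist"); im=cv2.imread("pics/w2.png")
m=cv2.inRange(cv2.cvtColor(im,cv2.COLOR_BGR2HSV),(18,100,100),(32,255,255)); m=cv2.morphologyEx(m,cv2.MORPH_CLOSE,np.ones((9,9)))
cs,_=cv2.findContours(m,cv2.RETR_EXTERNAL,cv2.CHAIN_APPROX_NONE); c=max(cs,key=cv2.contourArea)[:,0]
for z in(106,109,112):
    w=np.array([p2w("wrist",u,v,z,C)-T[:3,3] for u,v in c])@T[:3,:3]
    print(z,w.min(0).round(1),w.max(0).round(1))
```

```text
lamp [802.78975749 -28.16231056   0.        ]
t 3.7 tcp [ 445.5 -371.1  109.1] yaw -18.43 tilt [-0.002  0.006 -1.   ] F [ 0.3 -1.8  1.7] op 42.2 ff 41.397863030433655
106 [-39.8 -24.1   2.9] [27.4 23.7  3.3]
109 [-37.3 -23.6  -0.1] [28.5 23.2  0.3]
112 [-34.8 -23.1  -3.1] [29.5 22.8 -2.7]
```

play_rows(
  increments=[
    [[35, 0.915, -0.08, -0.255, 0, 0, -0.112], [35, 0.915, -0.08, -0.255, 0, 0, -0.112], [35, 0.915, -0.08, -0.255, 0, 0, -0.112], [35, 0.915, -0.08, -0.255, 0, 0, -0.112], [35, 0.915, -0.08, -0.255, 0, 0, -0.112]],
  ],
)

```text
t: 4.12
tcp_pos: [468.1, -256.3, 135.4]
orientation: [0.797, 0.604, 0.0, 0.0]
contact_force: [-0.1, 0.1, -0.8]
opening: 42.4
finger_force: 41.4
```

play_rows(
  increments=[
    [[35, 0.915, -0.08, -0.255, 0, 0, -0.112], [35, 0.915, -0.08, -0.255, 0, 0, -0.112], [35, 0.915, -0.08, -0.255, 0, 0, -0.112], [35, 0.915, -0.08, -0.255, 0, 0, -0.112], [35, 0.915, -0.08, -0.255, 0, 0, -0.112]],
  ],
)

```text
t: 4.53
tcp_pos: [487.0, -143.0, 167.3]
orientation: [0.782, 0.624, 0.0, 0.0]
contact_force: [0.8, -0.2, -1.6]
opening: 42.5
finger_force: 41.4
```

play_rows(
  increments=[
    [[35, 0.915, -0.08, -0.255, 0, 0, -0.112], [35, 0.915, -0.08, -0.255, 0, 0, -0.112], [35, 0.915, -0.08, -0.255, 0, 0, -0.112], [35, 0.5, 0, -0.15, 0, 0, -0.112], [35, 0, 0, 0, 0, 0, -0.112]],
  ],
)

```text
t: 4.95
tcp_pos: [499.0, -61.7, 190.5]
orientation: [0.765, 0.644, 0.001, 0.001]
contact_force: [-0.3, 0.1, -2.3]
opening: 42.3
finger_force: 41.4
```

play_rows(
  increments=[
    [[35, 0, 0, 0, 0, 0, 0], [35, 0, 0, 0, 0, 0, 0]],
  ],
)

```text
t: 5.12
tcp_pos: [497.9, -64.2, 189.2]
orientation: [0.766, 0.643, -0.0, -0.0]
contact_force: [0.2, 0.2, -1.6]
opening: 42.6
finger_force: 41.4
```

Run:
```python
from h import *
T=here(); C=cal("wrist"); im=grab_frame("wrist"); cv2.imwrite("pics/w3.png",im); np.savez("w3.npz",K=C[0],t=C[1],M=C[2])
```

```text
t 5.1167 tcp [497.9 -64.2 189.2] yaw -10.03 tilt [-0. -0. -1.] F [ 0.2  0.2 -1.6] op 42.6 ff 41.38161599636078
```

View pics/w3.png

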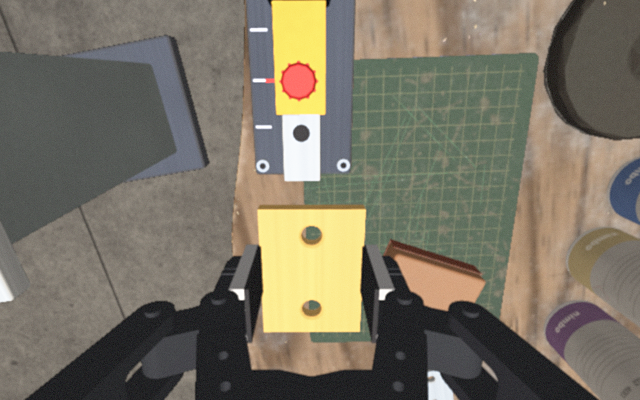

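The jig's rear end is at the top of the image, with the knob at px (298,81), the tick marks on the left, and the held plate in the middle. I'll move on to see the bed and fence.

play_rows(
  increments=[
    [[35, 0.95, 0, 0, 0, 0, 0], [35, 0.95, 0, 0, 0, 0, 0], [35, 0.95, 0, 0, 0, 0, 0], [35, 0.95, 0, 0, 0, 0, 0], [35, 0.2, 0, 0, 0, 0, 0]],
  ],
)

```text
t: 5.58
tcp_pos: [516.1, 36.4, 189.1]
orientation: [0.766, 0.642, 0.0, -0.0]
contact_force: [-0.1, -0.4, -1.1]
opening: 42.5
finger_force: 41.4
```

play_rows(
  increments=[
    [[35, 0, 0, 0, 0, 0, 0], [35, 0, 0, 0, 0, 0, 0], [35, 0, 0, 0, 0, 0, 0]],
  ],
)

```text
t: 5.83
tcp_pos: [515.3, 33.7, 189.1]
orientation: [0.767, 0.642, -0.0, -0.0]
contact_force: [0.1, 0.0, -1.9]
opening: 42.7
finger_force: 41.4
```

Run:
```python
from h import *
T=here(); C=cal("wrist"); im=grab_frame("wrist"); cv2.imwrite("pics/w4.png",im); np.savez("w4.npz",K=C[0],t=C[1],M=C[2],T=T)
m=cv2.inRange(cv2.cvtColor(im,cv2.COLOR_BGR2HSV),(18,100,100),(32,255,255))
m[:195]=0; m[:,:250]=0; m[:,375:]=0
c=np.argwhere(m>0)[:,::-1]
# bottom-edge row profile of plate
print(c.min(0),c.max(0))
for z in(6,8,10):
    for q in([258,209],[366,209],[361,332],[264,332]):
        print(z,((p2w("wrist",*q,T[2,3]+z,C)-T[:3,3])@T[:3,:3]).round(1),end=" ")
    print()
```

```text
t 5.8333 tcp [515.3  33.7 189.1] yaw -10.08 tilt [-0.001 -0.001 -1.   ] F [ 0.1  0.  -1.9] op 42.7 ff 41.37057960033417
[257 195] [365 332]
6 [ 28.5 -21.7  -6. ] 6 [28.5 22.4 -6. ] 6 [-32.1  23.   -6. ] 6 [-32.1 -21.8  -6. ] 
8 [ 29.2 -21.4  -8. ] 8 [29.3 22.1 -8. ] 8 [-30.5  22.6  -8. ] 8 [-30.5 -21.4  -8. ] 
10 [ 30.  -21.1 -10. ] 10 [ 30.   21.8 -10. ] 10 [-28.8  22.3 -10. ] 10 [-28.8 -21.1 -10. ]
```

View pics/w4.png

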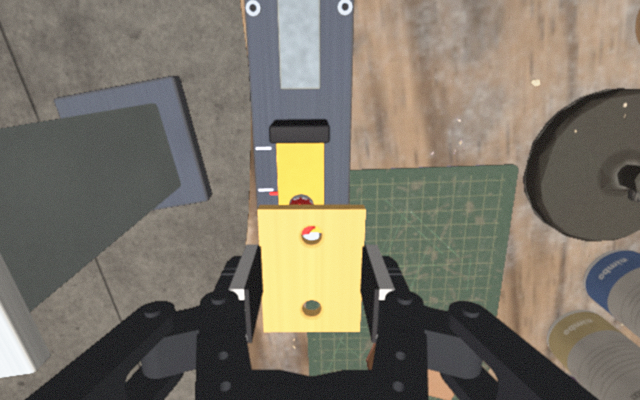

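The bed shows at px x 278–320, with its near end at row 89. The nose top is at (299,131) and the front screws at (253,8) and (346,7).

Run:
```python
from h import *
def L(f): d=np.load(f); return d["K"],d["t"],d["M"],None
A,B=L("w3.npz"),L("w4.npz")
P=lambda C,u,v,z:p2w("wrist",u,v,z,C)[:2]
r=[P(A,263,166,11),P(A,344,165,11)]; f=[P(B,253,8,11),P(B,346,7,11)]
rm,fm=np.mean(r,0),np.mean(f,0); d=fm-rm; print("screws",np.round(r+f,1),"len",np.linalg.norm(d),"yaw",np.degrees(np.arctan2(d[1],d[0])), "mid",(rm+fm)/2)
k=P(A,298,81,90); print("knob",k)
# bed edges via gradient rows in w4
im=cv2.imread("pics/w4.png").astype(float); g=im.sum(2)
for v in(30,50,70):
    row=cv2.GaussianBlur(g,(3,3),0)[v]; dr=np.gradient(row); a=255+np.argmax(dr[255:299]); b=299+np.argmin(dr[299:345])
    print("bed",v,a,b,P(B,a,v,22),P(B,b,v,22),"mid",(P(B,a,v,22)+P(B,b,v,22))/2)
col=g[60:110,290:310].mean(1); e=60+np.argmin(np.gradient(col)); print("bed end",e,P(B,299,e,22))
print("nose front top edge",P(B,299,122,65.5), P(B,270,122,65.5),P(B,329,122,65.5))
# top camera
C=cal("top");D=lambda u,v,z:p2w("top",205+u/5,180+v/5,z,C)[:2]
f=D(82,168,42);print("top fence",f,"knob",D(373,222,90),"base corners",D(100,104,10),D(525,180,10),D(505,322,10),D(62,238,10))
```

```text
screws [[454.  -55.2]
 [528.  -67.3]
 [491.9 172.9]
 [566.3 160.4]] len 231.10037650600674 yaw 80.50808229080721 mid [510.04687784  52.68845038]
knob [502.89479341  13.43332287]
bed 30 278 319 [509.25698701 151.92282812] [541.45523871 146.18177388] mid [525.35611286 149.052301  ]
bed 50 279 319 [507.02785974 137.22838436] [538.94802403 131.53901492] mid [522.98794189 134.38369964]
bed 70 279 319 [503.91439707 122.19647051] [536.35856183 116.41590994] mid [520.13647945 119.30619022]
bed end 88 [517.49016399 105.3069646 ]
nose front top edge [514.70616846  82.59043375] [493.59252029  86.34828036] [536.54311226  78.70385364]
top fence [532.66412185 186.78674827] knob [503.24780953  11.04313554] base corners [573.74487226 184.75065382] [533.54040841 -75.13765207] [447.27071147 -65.05893755] [491.85495158 203.91498146]
```

Run:
```python
from h import *
T=here(); A=down([525.4,147.8,150],-9.8); go(T,A,nmin=6); go(A,down([525.4,147.8,30],-9.8))
```

```text
t 5.8833 tcp [515.4  33.7 189.2] yaw -10.1 tilt [-0. -0. -1.] F [ 0.1 -0.9 -1.2] op 42.7 ff 41.37047231197357
rows 6 each [ 0.761 -0.066  0.261 -0.001  0.001 -0.01 ]
rows 6 each [ 0.  -0.   0.8  0.   0.  -0. ]
```

play_rows(
  increments=[
    [[35, 0.761, -0.066, 0.261, 0, 0, -0.01], [35, 0.761, -0.066, 0.261, 0, 0, -0.01], [35, 0.761, -0.066, 0.261, 0, 0, -0.01], [35, 0.761, -0.066, 0.261, 0, 0, -0.01], [35, 0.761, -0.066, 0.261, 0, 0, -0.01]],
  ],
)

```text
t: 6.3
tcp_pos: [524.1, 129.8, 156.5]
orientation: [0.765, 0.644, 0.0, 0.0]
contact_force: [0.3, 0.9, -1.8]
opening: 42.5
finger_force: 41.4
```

play_rows(
  increments=[
    [[35, 0.761, -0.066, 0.261, 0, 0, -0.01], [35, 0, 0, 0.8, 0, 0, 0], [35, 0, 0, 0.8, 0, 0, 0], [35, 0, 0, 0.8, 0, 0, 0], [35, 0, 0, 0.8, 0, 0, 0]],
  ],
)

```text
t: 6.72
tcp_pos: [525.7, 148.2, 69.5]
orientation: [0.765, 0.644, 0.0, 0.0]
contact_force: [0.6, -0.3, -1.2]
opening: 42.4
finger_force: 41.4
```

play_rows(
  increments=[
    [[35, 0, 0, 0.8, 0, 0, 0], [35, 0, 0, 0.4, 0, 0, 0], [35, 0, 0, 0, 0, 0, 0], [35, 0, 0, 0, 0, 0, 0], [35, 0, 0, 0, 0, 0, 0]],
  ],
)

```text
t: 7.13
tcp_pos: [526.4, 149.0, 41.2]
orientation: [0.765, 0.644, 0.001, 0.0]
contact_force: [-0.8, 0.6, -1.4]
opening: 42.3
finger_force: 41.4
```

Run:
```python
from h import *
T=here(); O=np.array([511.2,63.5]); a=np.radians(80.2); d=np.array([np.cos(a),np.sin(a)]); n=np.array([d[1],-d[0]])
p=T[:2,3]-O; print("tcp in jig x,y",p@n,p@d)
```

```text
t 7.1333 tcp [526.4 149.   41.2] yaw -9.76 tilt [ 0.001  0.001 -1.   ] F [-0.8  0.6 -1.4] op 42.3 ff 41.353304386138916
tcp in jig x,y 0.42993149609406867 86.79072458957765
```

play_rows(
  increments=[
    [[35, -0.06, -0.03, 0.25, 0, 0, 0], [35, 0, 0, 0.25, 0, 0, 0], [35, 0, 0, 0.16, 0, 0, 0], [35, 0, 0, 0, 0, 0, 0], [35, 0, 0, 0, 0, 0, 0]],
  ],
)

```text
t: 7.55
tcp_pos: [524.3, 147.7, 23.5]
orientation: [0.765, 0.645, -0.0, -0.0]
contact_force: [0.4, 0.6, -1.2]
opening: 42.4
finger_force: 41.3
```

play_rows(
  increments=[
    [[35, 0, 0, 0.06, 0, 0, 0], [35, 0, 0, 0, 0, 0, 0]],
  ],
)

```text
t: 7.72
tcp_pos: [524.6, 147.8, 22.2]
orientation: [0.765, 0.645, 0.0, 0.0]
contact_force: [-0.3, -0.0, -1.2]
opening: 42.3
finger_force: 41.4
```

play_rows(
  increments=[
    [[35, 0, 0, 0.04, 0, 0, 0], [35, 0, 0, 0, 0, 0, 0]],
  ],
)

```text
t: 7.88
tcp_pos: [524.6, 147.8, 21.2]
orientation: [0.765, 0.645, 0.0, 0.0]
contact_force: [-0.0, -0.3, -1.6]
opening: 42.3
finger_force: 41.4
```

play_rows(
  increments=[
    [[35, 0, 0.04, 0.04, 0, 0, 0], [35, 0, 0, 0, 0, 0, 0]],
  ],
)

```text
t: 8.05
tcp_pos: [525.3, 147.7, 20.5]
orientation: [0.765, 0.645, -0.0, -0.0]
contact_force: [-2.0, 0.4, 5.6]
opening: 42.7
finger_force: 42.0
```

play_rows(
  increments=[
    [[35, 0, 0, 0.03, 0, 0, 0], [35, 0, 0, 0, 0, 0, 0]],
  ],
)

```text
t: 8.22
tcp_pos: [525.3, 147.7, 20.5]
orientation: [0.765, 0.645, -0.0, -0.0]
contact_force: [-5.6, -0.8, 14.4]
opening: 42.8
finger_force: 42.9
```

Contact: the plate is on the bed. Releasing it and backing up to look.

play_rows(
  increments=[
    [[45, 0, 0, -0.02, 0, 0, 0], [52, 0, 0, 0, 0, 0, 0], [56, 0, 0, 0, 0, 0, 0], [56, 0, 0, 0, 0, 0, 0], [56, 0, 0, -0.2, 0, 0, 0]],
  ],
)

```text
t: 8.63
tcp_pos: [525.0, 147.4, 24.3]
orientation: [0.765, 0.645, -0.001, -0.0]
contact_force: [-0.5, 0.5, 0.8]
opening: 56.2
finger_force: 0.0
```

play_rows(
  increments=[
    [[56, 0, 0, -0.5, 0, 0, 0], [56, 0, 0, -1, 0, 0, 0], [56, 0, 0, -1, 0, 0, 0], [56, 0, 0, -1, 0, 0, 0], [56, 0, 0, -1, 0, 0, 0]],
  ],
)

```text
t: 9.05
tcp_pos: [525.5, 147.5, 139.7]
orientation: [0.765, 0.645, 0.0, 0.0]
contact_force: [0.2, -0.6, 0.3]
opening: 55.9
finger_force: 0.0
```

play_rows(
  increments=[
    [[56, -0.9, 0, -0.6, 0, 0, 0], [56, -0.9, 0, 0, 0, 0, 0], [56, -0.9, 0, 0, 0, 0, 0], [56, -0.9, 0, 0, 0, 0, 0], [56, -0.9, 0, 0, 0, 0, 0]],
  ],
)

```text
t: 9.47
tcp_pos: [506.4, 35.8, 153.8]
orientation: [0.764, 0.645, 0.001, 0.0]
contact_force: [-0.8, -0.1, -0.3]
opening: 56.2
finger_force: 0.0
```

play_rows(
  increments=[
    [[56, 0, 0, 0, 0, 0, 0], [56, 0, 0, 0, 0, 0, 0], [56, 0, 0, 0, 0, 0, 0]],
  ],
)

```text
t: 9.72
tcp_pos: [506.9, 37.0, 153.2]
orientation: [0.765, 0.644, 0.001, 0.0]
contact_force: [0.5, 0.3, -0.8]
opening: 56.0
finger_force: 0.0
```

Run:
```python
from h import *
T=here(); C=cal("wrist"); im=grab_frame("wrist"); cv2.imwrite("pics/w5.png",im); np.savez("w5.npz",K=C[0],t=C[1],M=C[2],T=T)
```

```text
t 9.7167 tcp [506.9  37.  153.2] yaw -9.77 tilt [ 0.001  0.001 -1.   ] F [ 0.5  0.3 -0.8] op 56.0 ff 0.0
```

View pics/w5.png

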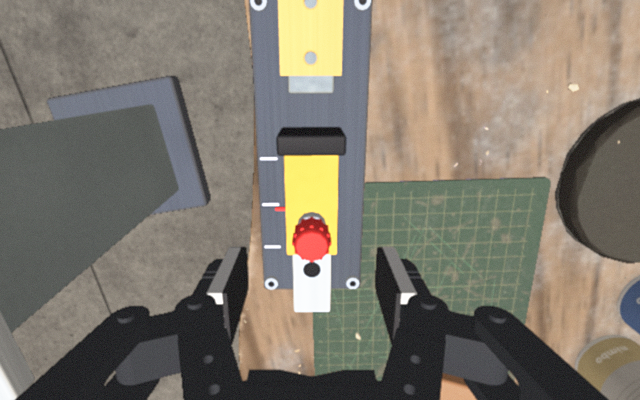

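The plate lies squarely on the bed, px x 279–343 with its near edge at row 76. The knob top is at about (312,244).

Run:
```python
from h import *
d_=np.load("w5.npz"); C=(d_["K"],d_["t"],d_["M"],None)
O=np.array([511.2,63.5]); a=np.radians(80.2); d=np.array([np.cos(a),np.sin(a)]); n=np.array([d[1],-d[0]])
J=lambda u,v,z:(lambda p:np.round([p@n,p@d],1))(p2w("wrist",u,v,z,C)[:2]-O)
print("plate near corners",J(279,76,28),J(343,76,28),"holes",J(310.5,57,28),J(310.5,1,28))
im=cv2.imread("pics/w5.png"); h=cv2.cvtColor(im,cv2.COLOR_BGR2HSV); m=cv2.inRange(h,(0,150,60),(8,255,255))|cv2.inRange(h,(172,150,60),(180,255,255)); m[:215]=0
p=np.argwhere(m>0); print("red box",p.min(0)[::-1],p.max(0)[::-1])
x0,y0=p.min(0)[::-1];x1,y1=p.max(0)[::-1]
for y,z in((y1,90),(y0,66)): print(J((x0+x1)/2,y,z))
print(J((x0+x1)/2,y1-(x1-x0)/2,90), p2w("wrist",(x0+x1)/2,y1-(x1-x0)/2,90,C), "widths",[ (v,np.ptp(p[p[:,0]==v][:,1])) for v in range(y0,y1,4)])
```

```text
plate near corners [-22.8  53.6] [23.  53.6] holes [-0.2 66.3] [ -0.2 101.7]
red box [293 218] [330 262]
[  0.5 -61.4]
[  0.5 -40.4]
[  0.5 -48.1] [503.46913318  16.01212993  90.        ] widths [(218, np.int64(1)), (222, np.int64(20)), (226, np.int64(30)), (230, np.int64(31)), (234, np.int64(35)), (238, np.int64(35)), (242, np.int64(37)), (246, np.int64(33)), (250, np.int64(32)), (254, np.int64(24)), (258, np.int64(18))]
```

Run:
```python
from h import *
T=here(); A=down([503.1,14.7,115],-9.8); go(T,A,nmin=4); go(A,down([503.1,14.7,67],-9.8),nmin=4)
```

```text
t 9.7667 tcp [506.9  37.2 153.1] yaw -9.73 tilt [ 0.     0.001 -1.   ] F [-0.3  0.7  0.6] op 56.0 ff 0.0
rows 4 each [-0.229  0.     0.38   0.002 -0.001  0.003]
rows 4 each [ 0.    0.    0.48  0.    0.   -0.  ]
```

play_rows(
  increments=[
    [[56, -0.229, 0, 0.38, 0, 0, 0], [56, -0.229, 0, 0.38, 0, 0, 0], [56, -0.229, 0, 0.38, 0, 0, 0], [56, -0.229, 0, 0.38, 0, 0, 0], [56, 0, 0, 0.4, 0, 0, 0]],
  ],
  grip_force=60,
)

```text
t: 10.18
tcp_pos: [501.9, 13.2, 103.0]
orientation: [0.765, 0.644, -0.001, -0.0]
contact_force: [-1.0, 0.1, 0.1]
opening: 56.2
finger_force: 0.0
```

play_rows(
  increments=[
    [[56, 0, 0, 0.48, 0, 0, 0], [56, 0, 0, 0.48, 0, 0, 0], [56, 0, 0, 0.48, 0, 0, 0], [56, 0, 0, 0, 0, 0, 0], [56, 0, 0, 0, 0, 0, 0]],
  ],
)

```text
t: 10.6
tcp_pos: [501.9, 14.0, 67.5]
orientation: [0.765, 0.644, -0.001, -0.001]
contact_force: [0.2, 0.3, 0.7]
opening: 56.0
finger_force: 0.0
```

play_rows(
  increments=[
    [[40, 0, 0, 0, 0, 0, 0], [30, 0, 0, 0, 0, 0, 0], [30, 0, 0, 0, 0, 0, 0]],
  ],
)

```text
t: 10.85
tcp_pos: [503.1, 14.1, 69.1]
orientation: [0.765, 0.645, 0.0, 0.0]
contact_force: [0.1, 0.7, 0.7]
opening: 30.2
finger_force: 0.0
```

play_rows(
  increments=[
    [[15, 0, 0, 0, 0, 0, 0], [15, 0, 0, 0, 0, 0, 0], [15, 0, 0, 0, 0, 0, 0], [15, 0, 0, 0, 0, 0, 0]],
  ],
)

```text
t: 11.18
tcp_pos: [503.1, 14.1, 69.3]
orientation: [0.765, 0.645, 0.0, 0.0]
contact_force: [-0.5, 0.3, 6.1]
opening: 21.8
finger_force: 58.5
```

play_rows(
  increments=[
    [[15, 0, 0, -0.15, 0, 0, 0], [15, 0, 0, -0.15, 0, 0, 0], [15, 0, 0, 0, 0, 0, 0]],
  ],
)

```text
t: 11.43
tcp_pos: [503.0, 14.1, 76.6]
orientation: [0.765, 0.645, 0.0, 0.0]
contact_force: [3.2, -0.2, -7.1]
opening: 21.5
finger_force: 59.1
```

play_rows(
  increments=[
    [[15, 0, 0, -0.15, 0, 0, 0], [15, 0, 0, -0.11, 0, 0, 0], [15, 0, 0, 0, 0, 0, 0], [15, 0, 0, 0, 0, 0, 0]],
  ],
)

```text
t: 11.77
tcp_pos: [503.0, 14.1, 82.6]
orientation: [0.765, 0.645, 0.0, 0.0]
contact_force: [4.7, 0.2, -7.9]
opening: 21.5
finger_force: 59.2
```

Pulled 13.3 mm, and the force matches the spring. Sliding now.

play_rows(
  increments=[
    [[15, 0.2, 0, -0.02, 0, 0, 0], [15, 0.25, 0, 0, 0, 0, 0], [15, 0.25, 0, 0, 0, 0, 0], [15, 0, 0, 0, 0, 0, 0], [15, 0, 0, 0, 0, 0, 0]],
  ],
)

```text
t: 12.18
tcp_pos: [505.9, 31.6, 82.9]
orientation: [0.764, 0.645, 0.0, 0.0]
contact_force: [5.6, 0.8, -8.5]
opening: 21.8
finger_force: 59.2
```

play_rows(
  increments=[
    [[15, 0.25, 0, 0, 0, 0, 0], [15, 0.25, 0, 0, 0, 0, 0], [15, 0.2, 0, 0, 0, 0, 0], [15, 0, 0, 0, 0, 0, 0], [15, 0, 0, 0, 0, 0, 0]],
  ],
)

```text
t: 12.6
tcp_pos: [508.7, 48.7, 82.9]
orientation: [0.764, 0.645, 0.0, 0.0]
contact_force: [4.9, 0.3, -9.4]
opening: 21.4
finger_force: 59.2
```

play_rows(
  increments=[
    [[15, 0.16, -0.03, 0, 0, 0, 0], [15, 0, 0, 0.06, 0, 0, 0], [15, 0, 0, 0.05, 0, 0, 0], [15, 0, 0, 0, 0, 0, 0]],
  ],
)

```text
t: 12.93
tcp_pos: [509.3, 52.4, 80.4]
orientation: [0.765, 0.645, 0.001, 0.0]
contact_force: [6.5, 0.6, -8.5]
opening: 21.2
finger_force: 59.4
```

play_rows(
  increments=[
    [[15, 0, 0, 0.05, 0, 0, 0], [15, 0, 0, 0, 0, 0, 0]],
  ],
)

```text
t: 13.1
tcp_pos: [509.3, 52.4, 79.1]
orientation: [0.765, 0.644, 0.001, 0.0]
contact_force: [6.6, -0.2, -8.3]
opening: 21.5
finger_force: 59.4
```

play_rows(
  increments=[
    [[15, 0, 0, 0.08, 0, 0, 0], [15, 0, 0, 0, 0, 0, 0]],
  ],
)

```text
t: 13.27
tcp_pos: [509.3, 52.4, 77.1]
orientation: [0.765, 0.644, 0.001, 0.0]
contact_force: [5.6, 0.4, -8.1]
opening: 21.6
finger_force: 59.4
```

play_rows(
  increments=[
    [[15, 0, 0, 0.1, 0, 0, 0], [15, 0, 0, 0, 0, 0, 0]],
  ],
)

```text
t: 13.43
tcp_pos: [509.3, 52.4, 74.7]
orientation: [0.765, 0.644, 0.001, 0.0]
contact_force: [7.2, 0.8, -6.8]
opening: 21.8
finger_force: 59.5
```

The pin is in the hole, since the spring still pulls and nothing resists. Continuing until it bottoms.

play_rows(
  increments=[
    [[15, 0, 0, 0.1, 0, 0, 0], [15, 0, 0, 0.06, 0, 0, 0], [15, 0, 0, 0, 0, 0, 0]],
  ],
)

```text
t: 13.68
tcp_pos: [509.4, 52.4, 70.7]
orientation: [0.765, 0.644, 0.001, 0.0]
contact_force: [5.6, -0.1, -6.4]
opening: 21.5
finger_force: 59.6
```

play_rows(
  increments=[
    [[15, 0, 0, 0.06, 0, 0, 0], [15, 0, 0, 0, 0, 0, 0]],
  ],
)

```text
t: 13.85
tcp_pos: [509.3, 52.4, 69.4]
orientation: [0.765, 0.644, 0.001, 0.0]
contact_force: [5.6, 0.3, -5.1]
opening: 21.5
finger_force: 59.8
```

play_rows(
  increments=[
    [[15, 0, 0, 0.04, 0, 0, 0], [15, 0, 0, 0, 0, 0, 0]],
  ],
)

```text
t: 14.02
tcp_pos: [509.4, 52.4, 69.3]
orientation: [0.765, 0.645, 0.001, 0.001]
contact_force: [2.3, -1.1, 8.6]
opening: 21.9
finger_force: 61.2
```

Run:
```python
from h import *
T=here(); C=cal("wrist"); im=grab_frame("wrist"); cv2.imwrite("pics/w6.png",im)
```

```text
t 14.0167 tcp [509.4  52.4  69.3] yaw -9.74 tilt [ 0.     0.002 -1.   ] F [ 2.3 -1.1  8.6] op 21.9 ff 61.24993594363332
```

View pics/w6.png

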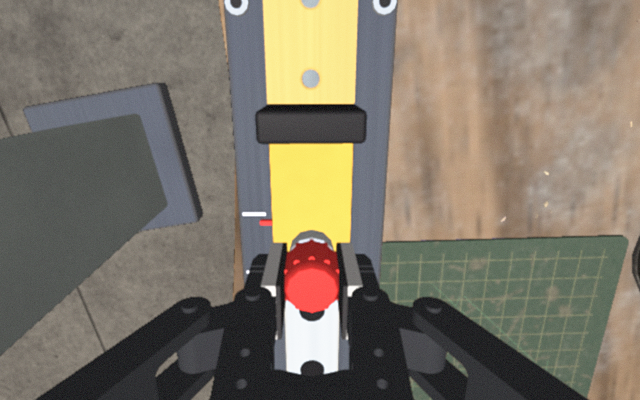

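The nose, front edge at row 105, touches the plate, which lies square at px x 264–358. The red pointer at (266,223) sits against the next tick at (254,214) with the same offset as at the start, and the knob is gripped at (312,280).

```bash
python3 -c "
from rig import workorder; print(workorder.hand_in())"
```

```text
the job is handed in; nothing more can be done
None
```

I handed the job in at about 14 s of the 56 s limit, and no verdict came back: the brass plate is on the bed, trapped between nose and fence, the section is one hole on with the pin home, and the gripper still holds the knob.

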